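Open the child-resistant bearing-solvent bottle

TASK

Open the bearing-solvent bottle that stands in the steel holder: bear down on its child-resistant cap and, keeping it pressed, turn it counter-clockwise until it comes free. Push firmly (about 20 N) but well short of the 28 N that cracks the neck, and never force the twist. Lift the cap straight off, leaving the bottle standing in its holder, and set it down flat, open side down, in the steel parts tray without dropping it; leave the yo-yo, pad tin, bearing puller and funnel stand alone.

Things in the scene. Friction and masses are not known exactly. Their poses are not given: they have to be found in the camera images.
- bottle: white plastic solvent bottle, loose, about 0.45 kg: square body 66 x 66 x 90 mm, shoulder up to 108 mm, round neck 31 mm wide; origin at the centre of its underside, z up. The holder keeps it from turning. Pushed down, it sinks 1 to 12 mm (unknown, different each time) at about 0.6 N per mm before the pad turns firm.
- neck (a point): centre of the bottle's neck rim, 140 mm above the bottle's origin. Three hooks on the neck hold the cap's lugs; seen from above the cap turns only counter-clockwise and only while pushed down. After 54 to 70 degrees from closed (middle 62) the lugs stand between the hooks and it lifts off; at 70 degrees is a firm stop. Lifting sooner lifts the bottle.
- cap: black round child-resistant cap, ribbed side, 50 mm wide, 30 mm high, 35 g, open below; origin on its axis at its lower edge, z up; closed it sits 121.8 mm above the bottle's origin, x axes in line. A springy disc inside pushes it up: its lugs clear the hooks when it is pushed 5 mm down on the neck (about 18 N); it bottoms at 5.3 mm (about 19 N).
- cap_top (a point): centre of the cap's flat top, 30 mm above the cap's origin; a raised curved arrow on it points counter-clockwise
- holder: steel bottle holder screwed to the counter: base plate 104 x 84 x 4 mm, square pocket 69 mm wide inside, walls 3 mm thick rising to 56 mm; origin at the centre of its underside, z up.
- tray: shallow open steel parts tray fixed on the counter, 160 mm (its x) x 140 mm (its y), walls 3 mm thick and 16 mm high, floor 3 mm thick; origin at the centre of its underside
- stand: ring stand fixed on the counter with a stainless funnel over a clear soak cup: base 150 mm (x) x 100 mm (y), origin at the centre of the underside, rod 220 mm high 60 mm along +x, funnel 80 mm wide with its rim 158 mm high centred 18 mm along -x. To be left alone.
- yoyo: bronze yo-yo lying flat, 56 mm wide, 41 mm high; origin at the centre of its underside. To be left alone.
- pad_tin: round green tin, 64 mm wide, 21 mm high; origin at the centre of its underside. To be left alone.
- puller: chrome bearing puller lying along its y, 111 mm long, 18 mm thick; origin about mid-length at its underside. To be left alone.
- pad: dark silicone foot pad, 64 x 64 mm, in the bottom of the holder's pocket; origin at the centre of its underside, 4 mm above the holder's; its soft face, on which the bottle stands, is 20 mm higher. How deep its firm core lies cannot be seen or measured, only felt.

How it is judged:
On the way, in this order (a step that is already met when the one before it is completed fails the run):
1. the cap is turned counter-clockwise on the neck until its lugs are clear of the hooks (more than 46 degrees), not yet lifted (angle between the x axis of cap and the x axis of bottle, either way round above 0.8 rad and z of cap in the frame of bottle below 0.128 m and horizontal distance between cap and bottle below 0.008 m), for 0.1 s.
2. the cap is lifted clear of the neck, the bottle standing in its holder (z of cap in the frame of bottle above 0.145 m and z of bottle in the frame of holder below 0.034 m), for 0.1 s.
At the end, for the whole second after the job is handed in: The cap lies at rest flat on the tray's floor, open side down (within 0.1 rad, lower edge within 4 mm of the floor), wholly inside the tray's walls and let go; the bottle stands at rest upright (within 0.08 rad) in its holder, on its pad (z of cap in the frame of tray between 0 and 0.007 m and x of cap in the frame of tray between -0.056 and 0.056 m and y of cap in the frame of tray between -0.046 and 0.046 m and angle between cap's own z axis and vertical below 0.1 rad and linear speed of each of cap, bottle below 0.02 m/s and z of bottle in the frame of holder between 0.008 and 0.034 m and horizontal distance between bottle and holder below 0.006 m and angle between bottle's own z axis and vertical below 0.08 rad); the robot touches nothing.
It fails at once if the bottle is pressed on its pad with more than 34 N (its own weight of about 5 N included) (contact force between bottle and pad above 34 N).
It fails at once if the cap is forced round against its lock or its stop (the bottle loads the holder's walls with more than 30 N) (contact force between bottle and holder above 30 N).
It fails at once if the bottle is pulled up more than 14 mm in its holder (z of bottle in the frame of holder above 0.038 m).
It fails at once if the cap is dropped into the tray from more than about 2 cm (it moves faster than 0.6 m/s within 40 mm of the tray) (z of cap in the frame of tray below 0.04 m and horizontal distance between cap and tray below 0.13 m and linear speed of cap above 0.6 m/s).
It fails at once if the yo-yo, the pad tin or the puller is moved more than 15 mm, or the funnel stand is knocked (more than 5 N) (distance of any of yoyo, pad_tin, puller from where it was at the start of the episode above 0.015 m or contact force between stand and anything else above 5 N).
It also fails if it takes over 66 s, if anything falls off the work surface, if the arm or the gripper's body presses on something with over 40 N, if the wrist force passes 120 N, or if a joint passes its speed limit or range.

ROBOT

A 7-joint arm with a two-finger parallel gripper is mounted at the origin on the work surface. World frame = base frame: x ahead of the robot, y to its left, z up, the work surface at z = 0. Lengths are in m, angles in rad, forces in N, time in s.
With the tool pointing down it reaches from about 0.4 to 0.85 m from the base axis. Payload 10.4 kg.
Tool frame: the origin (TCP) lies at the very end of the fingers, on their centre line; the grasp point (between the pads) lies 19 mm behind it; z points along the fingers, y is the direction in which the jaws open and shut (so a half turn about z gives the same grasp; the last joint's range is limited). The gripper opens to 87 mm and grips with 3 to 60 N. Pads are 19 mm wide; open, the fingers measure 117 mm over their backs; the gripper's body (75 mm by 190 mm) begins 51 mm behind the grasp point.
Start: joints at [-0.023, 0.332, -0.065, 1.46, 0.022, 1.35, -0.088], TCP at [0.625, 0, 0.223] pointing down, gripper open.
Joint ranges: [-2.6, 2.6], [-0.5, 2.12], [-1.47, 1.34], [0.16, 2.42], [-1.27, 4.41], [0.06, 2.06], [-2.6, 2.6]. Speed limits (rad/s): [2.22, 2.22, 2.79, 2.79, 3.14, 3.14, 3.14].

INTERFACE

Orientations are given as a unit quaternion [x, y, z, w].
In Python, from bench import read_state, camera, close_job gives the robot as it stands.
- The arm moves only by the shell command python3 -m inch 'ROWS' [OPENING] [FORCE]. ROWS is JSON, a list of rows, each a list of 6 numbers: the shift along the tool's x, y, z as a fraction of full scale, then the turn, a rotation vector about the tool's x, y, z as a fraction of full scale. In form: [[tx, ty, tz, ax, ay, az], ...]. A call has 1 to 5 rows; each row shifts and turns the commanded pose from where the row before left it, along the tool's axes as they then stand; what a row does not reach is not made up. Full scale, the value 1, is 0.04 m for a shift and 120 degrees for a turn. A row lasts 1/8 s, in which the tool goes at most 62.5 mm and 10.7 degrees, less where a joint would pass 70% of its speed; a pose out of reach is approached as far as the arm can. A call with a number of a shift or a turn outside -1 to 1 is refused whole. A call with a gripper value outside its range is refused whole. OPENING is the opening, from -1 (shut) to 1 (fully open), so that 0 is half open, set as the call begins (- or left out, the last holds). The fingers move at their own pace and stop on an object; FORCE is the grip in N (left out, the last holds). Time passes only in rows, so rows that do not move let the fingers close. It gives the time, the measured TCP pose, the force and the opening at its end, in the units of the state.
- read_state(): the state, without advancing time (a new reading comes with each control period).
- camera(name): name is "scene" or "side" or "wrist"; returns a dict with "img" (480x640x3 uint8, red, green, blue), "depth" (480x640 float32, m along the optical axis (not along the pixel's ray), 0 where there is no reading), "fx", "fy", "cx", "cy" (pixels), "position" and "orientation" of the camera in the world; the wrist camera has in their place "tool_from_camera" (4x4, takes a point from camera to tool coordinates, whose origin is the TCP and whose axes are the flange's). Camera axes: x right, y down, z forward; pixel columns grow to the right and rows downward; lengths in m; the calibration is good to about 2 mm. A picture is of the moment at which its call begins: read the wrist's pose just before it.
- close_job(): hands the job in, once; it reports no verdict.
The state is a dict: "time": time; "joint_positions": joint angles; "joint_vel": joint speeds; "joint_torque": joint torques, N m; "ee_pos": TCP position; "eef_rot": TCP orientation; "ft_force": force on the tool from outside, world axes, zero at the start; "torque": the same for the moment, N m; "width": finger opening in m.
Only numpy, scipy, OpenCV 4.12 (cv2) and the standard library are available. Lean on these libraries where they do the work, as an engineer would, in place of code of your own. Each camera call takes 0.05 s, during which the arm holds its last target.

## Working session

There is one attempt and no reset: what is moved stays moved. The work goes in short steps, Python scripts to look and compute and a shell command to move; the robot and the scene stay as the last step left them, time stands still between calls to the robot, and variables do not carry over. Pictures are saved under pics/ and viewed, and the job is handed in when it is done.

```bash
mkdir -p pics; ls; python3 - <<'E'
from bench import read_state, camera
import cv2
print(read_state())
for n in ("scene","side","wrist"):
    c=camera(n); cv2.imwrite(f"pics/{n}0.png",c["img"][:,:,::-1])
    print(n,{k:v for k,v in c.items() if k not in("img","depth")})
E
```

```text
pics
{'time': 0.0, 'joint_positions': array([-0.02260698,  0.33288384, -0.0647369 ,  1.4609539 ,  0.02157488,
        1.34988965, -0.08850402]), 'joint_vel': array([-0.00061965, -0.00016766, -0.00015078, -0.00034814, -0.0004414 ,
        0.00169788, -0.00112937]), 'joint_torque': array([-1.20520472e-04, -6.23245955e+01,  2.44190963e-02, -3.89891267e+01,
       -6.13984605e-02,  3.97891912e-02,  1.87085252e-04]), 'ee_pos': array([6.24607424e-01, 2.90381566e-05, 2.21740546e-01]), 'eef_rot': array([ 7.07087656e-01,  7.07125539e-01, -5.19857050e-04, -4.98453072e-04]), 'ft_force': array([ 1.02473698, -0.71828669, -0.63922554]), 'torque': array([ 0.04335852, -0.00510519,  0.06841075]), 'width': 0.0869723916695331}
scene {'fx': 524.0572643145535, 'fy': 524.0572643145535, 'cx': 317.44845065227713, 'cy': 246.59377835671063, 'position': array([ 0.90758334, -0.62549948,  0.7808673 ]), 'orientation': array([ 0.88077947,  0.24359707, -0.10494528, -0.39226838])}
side {'fx': 448.51557353519445, 'fy': 448.51557353519445, 'cx': 320.2097986256236, 'cy': 239.02776329700953, 'position': array([0.42377482, 0.598334  , 0.5957351 ]), 'orientation': array([-0.10511651,  0.89352201, -0.43385442,  0.04836612])}
wrist {'fx': 340.37080055312447, 'fy': 340.37080055312447, 'cx': 321.0445184702096, 'cy': 237.51537056003355, 'tool_from_camera': array([[ 8.41829363e-04, -9.57969084e-01, -2.86870223e-01,
         7.85513274e-02],
       [ 9.99999212e-01,  5.39247074e-04,  1.13377635e-03,
        -3.09502650e-04],
       [-9.31428760e-04, -2.86870952e-01,  9.57968783e-01,
        -1.62816076e-01],
       [ 0.00000000e+00,  0.00000000e+00,  0.00000000e+00,
         1.00000000e+00]])}
```

View pics/scene0.png

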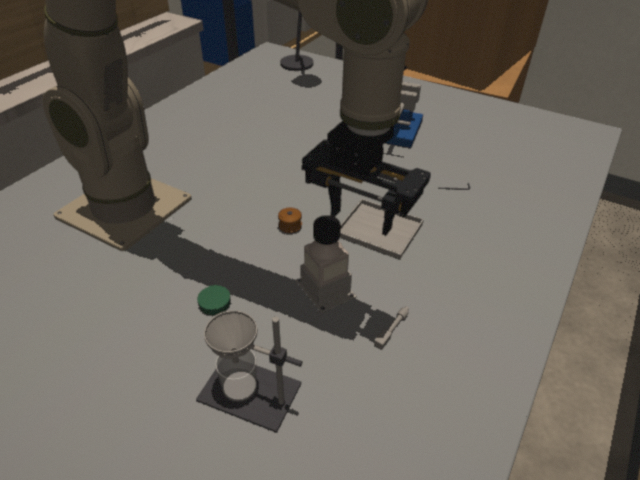

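View pics/side0.png

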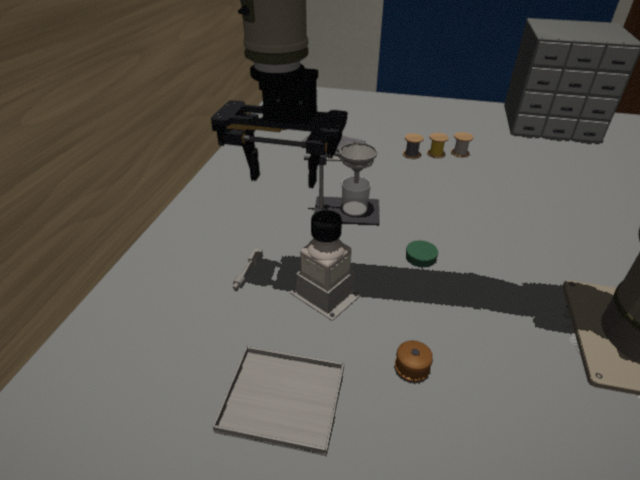

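View pics/wrist0.png

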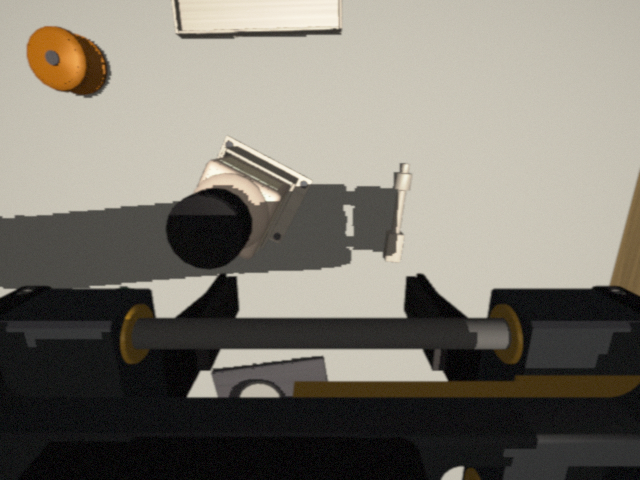

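The scene view shows the cap at (326,230), the tray at (380,228) and the stand at (250,375). The wrist view shows the cap at (208,228). Next I measure the cap, holder and tray in several views.

```bash
cat > h.py <<'E'
from bench import read_state, camera
import cv2, numpy as np
from scipy.spatial.transform import Rotation as R
def cam(n):
    s=read_state(); c=camera(n)
    if n=="wrist":
        T=np.eye(4);T[:3,:3]=R.from_quat(s["eef_rot"]).as_matrix();T[:3,3]=s["ee_pos"];T=T@c["tool_from_camera"]
    else:
        T=np.eye(4);T[:3,:3]=R.from_quat(c["orientation"]).as_matrix();T[:3,3]=c["position"]
    c["T"]=T
    v,u=np.mgrid[:480,:640]; d=c["depth"]
    P=np.stack([(u-c["cx"])/c["fx"]*d,(v-c["cy"])/c["fy"]*d,d],-1)
    W=P@T[:3,:3].T+T[:3,3]; W[d==0]=np.nan
    c["W"]=W; return c
def ray(c,u,v,z):
    d=c["T"][:3,:3]@np.array([(u-c["cx"])/c["fx"],(v-c["cy"])/c["fy"],1]); o=c["T"][:3,3]
    return o+d*(z-o[2])/d[2]
E
python3 - <<'E'
from h import *
rois={"wrist":(160,180,260,275),"scene":(308,212,345,250),"side":(305,205,348,245)}
for n in rois:
    c=cam(n); W=c["W"]; x0,y0,x1,y1=rois[n]
    g=c["img"].max(-1); m=np.zeros(g.shape,bool); m[y0:y1,x0:x1]=g[y0:y1,x0:x1]<60
    Z=W[...,2]; t=m&(Z>0.13)
    print(n,m.sum(),np.nanpercentile(Z[m],[5,50,95]))
    zt=np.nanpercentile(Z[t],80); t&=np.abs(Z-zt)<.004
    pts=W[t]; (cx,cy),r=cv2.minEnclosingCircle(pts[:,:2].astype(np.float32)); print(" top z",np.median(pts[:,2]),"mean",pts.mean(0),"circ",cx,cy,r)
    # wide xyz: heights region summary
    if n!="wrist":
        for name,lo,hi in(("all>12mm",.012,.3),):
            q=W.reshape(-1,3)
    # tray
for n,corn in (("side",[(250,350),(344,358),(324,455),(218,434)]),("scene",[])):
    pass
c=cam("side"); 
for uv in [(250,350),(344,358),(324,454),(218,434)]: print(uv,ray(c,*uv,.016), )
for uv in [(291,292),(333,314),(358,294)]: print("holder base",uv,ray(c,*uv,.004))
c=cam("wrist")
for uv in [(228,137),(309,183)]: print("holder base w",uv,ray(c,*uv,.004))
c=cam("side")
cv2.imwrite("pics/side_crop.png",cv2.resize(c["img"][190:480,180:480,::-1],None,fx=2,fy=2,interpolation=2))
print(read_state()["time"])
E
```

```text
wrist 5392 [0.15545576 0.17407658 0.17529047]
 top z 0.17422073502992896 mean [0.55017149 0.01950374 0.1741719 ] circ 0.5495389699935913 0.0184828732162714 0.025534737855196
scene 719 [0.14447755 0.17160606 0.17513585]
 top z 0.17285428310424178 mean [0.5498914  0.01535259 0.17286116] circ 0.5485202670097351 0.016872556880116463 0.025996144860982895
side 1106 [0.00494908 0.16346213 0.17252258]
 top z 0.17156976310856414 mean [0.54759691 0.02274843 0.17143848] circ 0.5479691624641418 0.019417935982346535 0.027027348056435585
(250, 350) [0.63310015 0.18497285 0.016     ]
(344, 358) [0.48499333 0.16523054 0.016     ]
(324, 454) [0.48172996 0.31943421 0.016     ]
(218, 434) [0.62639169 0.32618017 0.016     ]
holder base (291, 292) [0.60978323 0.03385686 0.004     ]
holder base (333, 314) [0.52279249 0.06881357 0.004     ]
holder base (358, 294) [0.48815581 0.00985741 0.004     ]
holder base w (228, 137) [0.52500024 0.07701103 0.004     ]
holder base w (309, 183) [0.61152717 0.02786806 0.004     ]
0.45
```

View pics/side_crop.png

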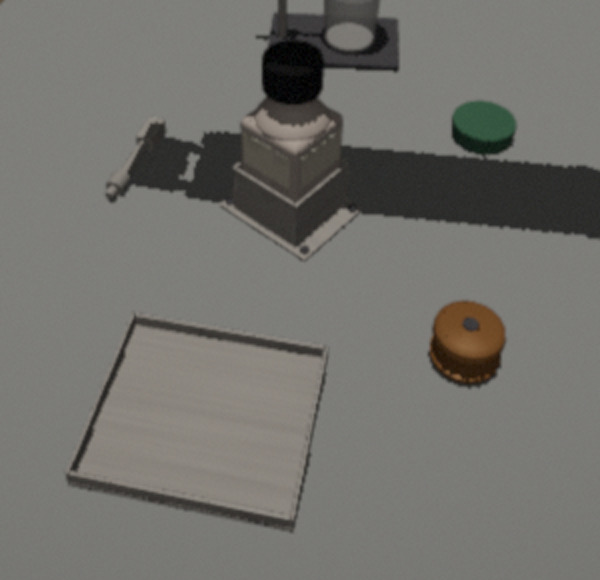

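```bash
python3 - <<'E'
from h import *
c=cam("scene")
print("rod base",ray(c,283,400,.005),"rod top",ray(c,277,320,.22))
for uv in [(217,358),(300,385),(275,424),(198,395)]: print("base",ray(c,*uv,.01))
for uv in [(205,335),(257,335),(231,315),(231,352)]: print("funnel",ray(c,*uv,.158))
for uv in [(367,203),(424,222),(403,252),(342,234)]: print("tray sc",ray(c,*uv,.016))
w=cam("wrist"); 
for uv in [(178,35),(340,33)]: print("tray w",ray(w,*uv,.008))
s=cam("side");W=s["W"]
# yoyo/tin
hsv=cv2.cvtColor(s["img"],cv2.COLOR_RGB2HSV)
for nm,lo,hi,z in(("yoyo",(5,120,60),(20,255,255),.03),("tin",(60,80,30),(90,255,255),.015)):
    m=cv2.inRange(hsv,lo,hi); m[:200]=0; k=W[(m>0)]; k=k[(k[:,2]>z-.01)&(k[:,2]<.06)]; print(nm,k.mean(0),k.min(0),k.max(0))
# tray floor
for n in("side","scene"):
    c=s if n=="side" else cam("scene"); W=c["W"]
    m=(W[...,2]>.010)&(W[...,2]<.022)&(W[...,1]>.13)&(W[...,1]<.38)&(W[...,0]>.43)&(W[...,0]<.7)
    k=W[m]; print(n,len(k),cv2.minAreaRect(k[:,:2].astype(np.float32)),np.percentile(k,[1,99],axis=0))
E
```

```text
rod base [ 0.61838281 -0.2424449   0.005     ] rod top [ 0.6225175  -0.24896752  0.22      ]
base [ 0.47346257 -0.23512101  0.01      ]
base [ 0.62910419 -0.20612648  0.01      ]
base [ 0.63317934 -0.28747348  0.01      ]
base [ 0.49353784 -0.31002818  0.01      ]
funnel [ 0.51525378 -0.28670854  0.158     ]
funnel [ 0.58165574 -0.24674135  0.158     ]
funnel [ 0.52446786 -0.235754    0.158     ]
funnel [ 0.56751845 -0.29138313  0.158     ]
tray sc [0.50045622 0.30047893 0.016     ]
tray sc [0.64519187 0.30419521 0.016     ]
tray sc [0.64528004 0.1852353  0.016     ]
tray sc [0.50402976 0.16930388 0.016     ]
tray w [0.48451272 0.17307127 0.008     ]
tray w [0.6435602  0.17498059 0.008     ]
yoyo [0.38009248 0.15247844 0.03842198] [0.35463899 0.12383736 0.03119382] [0.40608166 0.17562588 0.04206067]
tin [ 0.38173449 -0.12162577  0.01794617] [ 0.35337977 -0.15798754  0.005104  ] [ 0.41169797 -0.09454459  0.02217011]
side 1082 ((0.5614566206932068, 0.24573373794555664), (0.16058366000652313, 0.14205510914325714), 1.876907467842102) [[0.48018871 0.17472402 0.01011274]
 [0.64159191 0.31719585 0.01615365]]
scene 388 ((0.5609974265098572, 0.24469280242919922), (0.16200460493564606, 0.14999915659427643), 2.30252742767334) [[0.48092842 0.17088165 0.01024354]
 [0.64272113 0.31643039 0.01846696]]
```

```bash
python3 -m inch '[[0.12,-0.45,0,0,0,0],[0.12,-0.45,0,0,0,0],[0.12,-0.5,0,0,0,0],[0.1,-0.5,0,0,0,0],[0,0,0,0,0,0]]' 1 45; python3 -m inch '[[0,0,0,0,0,0.06],[0,0,0,0,0,0.06],[0,0,0,0,0,0.06],[0,0,0,0,0,0.07],[0,0,0,0,0,0]]'; python3 -c "
from h import *
s=read_state();print(s['ee_pos'],R.from_quat(s['eef_rot']).as_matrix().round(4),s['joint_positions'],s['ft_force'],s['torque'])
c=cam('wrist');cv2.imwrite('pics/w1.png',c['img'][:,:,::-1])"
```

```text
time: 1.27
ee_pos: [0.5485, 0.0187, 0.223]
eef_rot: [0.707, 0.707, 0.0, 0.0]
ft_force: [0.9, -0.3, 0.5]
width: 0.0872
time: 1.9
ee_pos: [0.5496, 0.0182, 0.2225]
eef_rot: [0.866, 0.5, 0.0, 0.0]
ft_force: [-0.3, 0.4, 0.2]
width: 0.0871
[0.54964478 0.01822224 0.22249464] [[ 4.994e-01  8.664e-01  2.000e-04]
 [ 8.664e-01 -4.994e-01 -1.000e-04]
 [ 0.000e+00  3.000e-04 -1.000e+00]] [-0.07363491  0.16865183 -0.04798074  1.66212508  0.00847479  1.31080626
 -0.64604674] [-0.25136106  0.36722729  0.16194338] [-0.04080935  0.07596226 -0.01683299]
```

View pics/w1.png

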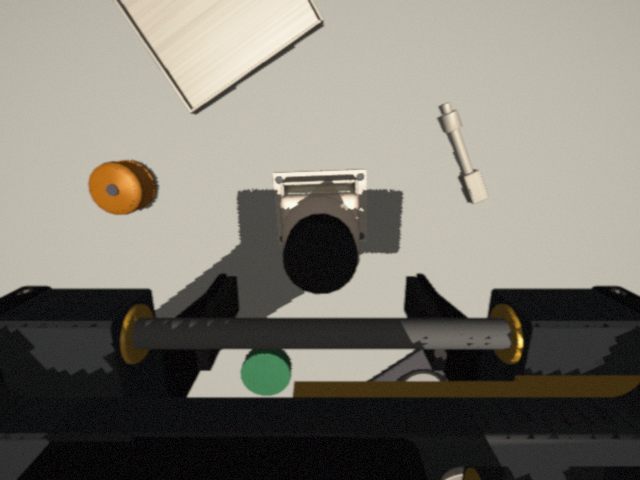

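The cap is centred between the jaws at u≈321 and the holder's edge is parallel to the jaw axis. I recheck the cap centre and then descend.

```bash
python3 - <<'E'
from h import *
c=cam("wrist");W=c["W"];g=c["img"].max(-1)
m=np.zeros(g.shape,bool);m[205:298,275:370]=g[205:298,275:370]<60
m&=np.abs(W[...,2]-.1745)<.004
cnt=max(cv2.findContours(m.astype(np.uint8),0,1)[0],key=cv2.contourArea)
(x,y),a,b=cv2.fitEllipse(cnt);print((x,y),a,ray(c,x,y,.1755), np.median(W[m],0),cv2.minEnclosingCircle(W[m][:,:2].astype(np.float32)))
s=read_state();d=ray(c,x,y,.1755)-s["ee_pos"];print("tool delta",R.from_quat(s["eef_rot"]).inv().apply(d))
E
python3 -m inch '[[0,0,0.35,0,0,0],[0,0,0.35,0,0,0],[0,0,0.35,0,0,0],[0,0,0.3,0,0,0],[0,0,0,0,0,0]]'
```

```text
(320.3621520996094, 257.21868896484375) (70.17967224121094, 74.05404663085938) [0.55035148 0.02038986 0.1755    ] [0.5501108  0.01996425 0.17423466] ((0.5494551062583923, 0.01871849037706852), 0.025343062356114388)
tool delta [ 0.00225997 -0.00021869  0.04699055]
time: 2.62
ee_pos: [0.5484, 0.0184, 0.1673]
eef_rot: [0.866, 0.5, -0.001, -0.0]
ft_force: [0.4, -0.5, 0.4]
width: 0.0866
```

```bash
python3 -m inch '[[0.03,0,0.24,0,0,0],[0,0,0.24,0,0,0],[0,0,0,0,0,0],[0,0,0,0,0,0]]'; python3 -m inch '[[0,0,0,0,0,0],[0,0,0,0,0,0],[0,0,0,0,0,0],[0,0,0,0,0,0],[0,0,0,0,0,0]]' -0.6 45;  python3 -m inch '[[0,0,0,0,0,0],[0,0,0,0,0,0],[0,0,0,0,0,0]]' -1 45; python3 -c "
from h import *
s=read_state();print(s)
c=cam('side');cv2.imwrite('pics/s2.png',cv2.resize(c['img'][150:330,230:430,::-1],None,fx=3,fy=3))"
```

```text
time: 3.12
ee_pos: [0.5497, 0.0195, 0.1495]
eef_rot: [0.866, 0.5, 0.0, 0.0]
ft_force: [0.2, -0.7, -0.3]
width: 0.0871
time: 3.75
ee_pos: [0.5497, 0.0194, 0.1494]
eef_rot: [0.866, 0.5, 0.0, 0.0]
ft_force: [0.6, -0.3, -0.1]
width: 0.0494
time: 4.12
ee_pos: [0.5496, 0.0195, 0.1494]
eef_rot: [0.866, 0.5, 0.0, 0.0]
ft_force: [-0.2, 0.6, -0.1]
width: 0.0499
{'time': 4.125, 'joint_positions': array([-0.07333906,  0.22278824, -0.05140031,  1.75575793,  0.01237096,
        1.16317454, -0.65195468]), 'joint_vel': array([-8.14219504e-04, -5.34877070e-04,  5.75364304e-04, -1.38991574e-03,
       -8.04467582e-04, -1.91015810e-05, -8.39618290e-04]), 'joint_torque': array([-7.26832612e-02, -5.25201023e+01,  5.35230234e-02, -3.65866113e+01,
       -1.41971600e-01,  9.40981298e-02, -2.30578944e-02]), 'ee_pos': array([0.54964918, 0.01945641, 0.14939215]), 'eef_rot': array([8.66021005e-01, 5.00007610e-01, 8.39087714e-05, 3.83040456e-05]), 'ft_force': array([-0.15473719,  0.64071136, -0.09825403]), 'torque': array([-0.05924072, -0.00143508, -0.00930886]), 'width': 0.04988913904474713}
```

View pics/s2.png

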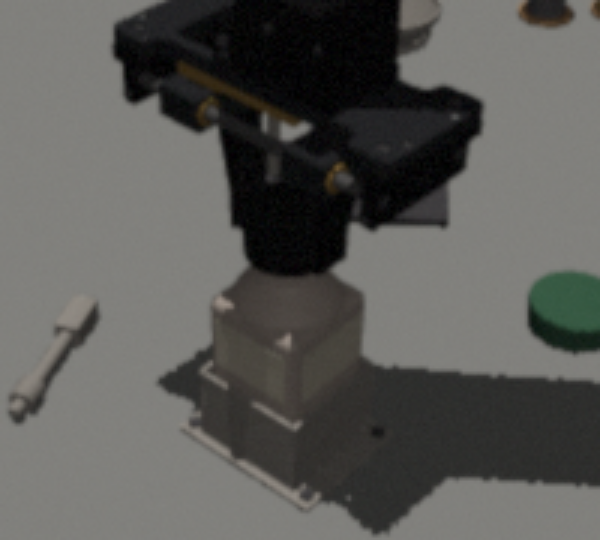

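The grip closed at 49.9 mm with no side load. I push down in small steps.

```bash
python3 -m inch '[[0,0,0.05,0,0,0],[0,0,0.05,0,0,0],[0,0,0,0,0,0]]' ; python3 -m inch '[[0,0,0.05,0,0,0],[0,0,0,0,0,0]]'
```

```text
time: 4.55
ee_pos: [0.5497, 0.0194, 0.1454]
eef_rot: [0.866, 0.5, 0.0, 0.0]
ft_force: [-0.1, -0.2, 1.7]
width: 0.0497
time: 4.8
ee_pos: [0.5498, 0.0195, 0.1434]
eef_rot: [0.866, 0.5, 0.0, 0.0]
ft_force: [-0.9, 0.3, 3.6]
width: 0.0497
```

```bash
python3 -m inch '[[0,0,0.05,0,0,0],[0,0,0,0,0,0]]' ; python3 -m inch '[[0,0,0.05,0,0,0],[0,0,0,0,0,0]]'
```

```text
time: 5.05
ee_pos: [0.5498, 0.0195, 0.1414]
eef_rot: [0.866, 0.5, 0.0, 0.0]
ft_force: [0.3, 0.4, 5.0]
width: 0.0492
time: 5.3
ee_pos: [0.55, 0.0195, 0.1399]
eef_rot: [0.866, 0.5, 0.0, 0.0]
ft_force: [-2.3, -0.4, 8.9]
width: 0.0494
```

```bash
python3 -m inch '[[0,0,0.025,0,0,0],[0,0,0,0,0,0]]' ; python3 -m inch '[[0,0,0.02,0,0,0],[0,0,0,0,0,0]]'
```

```text
time: 5.55
ee_pos: [0.5501, 0.0195, 0.1392]
eef_rot: [0.866, 0.5, 0.001, 0.0]
ft_force: [-1.7, -0.6, 10.3]
width: 0.0493
time: 5.8
ee_pos: [0.5501, 0.0195, 0.1386]
eef_rot: [0.866, 0.5, 0.001, 0.0]
ft_force: [-2.9, -0.0, 11.4]
width: 0.0494
```

```bash
python3 -m inch '[[0,0,0.03,0,0,0],[0,0,0,0,0,0]]' ; python3 -m inch '[[0,0,0.025,0,0,0],[0,0,0,0,0,0]]'
```

```text
time: 6.05
ee_pos: [0.5503, 0.0195, 0.1377]
eef_rot: [0.866, 0.5, 0.001, 0.0]
ft_force: [-3.2, -0.7, 13.9]
width: 0.0493
time: 6.3
ee_pos: [0.5504, 0.0195, 0.137]
eef_rot: [0.866, 0.5, 0.001, 0.0]
ft_force: [-3.3, -0.4, 16.1]
width: 0.0498
```

```bash
python3 -m inch '[[-0.006,-0.01,0.03,0,0,0],[0,0,0,0,0,0]]' ; python3 -m inch '[[0,0,0.015,0,0,0],[0,0,0,0,0,0]]'
```

```text
time: 6.55
ee_pos: [0.5503, 0.0195, 0.1362]
eef_rot: [0.866, 0.5, 0.001, 0.001]
ft_force: [-3.5, -0.5, 17.7]
width: 0.0493
time: 6.8
ee_pos: [0.5505, 0.0196, 0.136]
eef_rot: [0.866, 0.5, 0.002, 0.001]
ft_force: [-3.8, -0.7, 21.6]
width: 0.0493
```

```bash
python3 -m inch '[[0,0,0,0,0,0]]'; python3 -m inch '[[0,0,0,0,0,-0.02],[0,0,0,0,0,-0.02]]'; python3 -c "
from h import *
s=read_state();print(s['ft_force'],s['torque'],R.from_quat(s['eef_rot']).as_matrix()[:2,0],s['ee_pos'])"
```

```text
time: 6.92
ee_pos: [0.5505, 0.0196, 0.136]
eef_rot: [0.866, 0.5, 0.002, 0.001]
ft_force: [-3.9, -1.0, 20.0]
width: 0.0495
time: 7.18
ee_pos: [0.5506, 0.0196, 0.136]
eef_rot: [0.844, 0.536, 0.002, 0.001]
ft_force: [-3.1, -0.6, 20.1]
width: 0.0496
[-3.09010111 -0.6084725  20.13086678] [-0.16120337  0.8804291  -0.09653104] [0.42474896 0.90530884] [0.55056934 0.01961257 0.1360257 ]
```

```bash
python3 -m inch '[[0,0,0,0,0,-0.035],[0,0,0,0,0,-0.035],[0,0,0,0,0,-0.03]]'; python3 -c "
from h import *
s=read_state();print(s['ft_force'],s['torque'],R.from_quat(s['eef_rot']).as_matrix()[:2,0],s['ee_pos'])"
```

```text
time: 7.55
ee_pos: [0.5507, 0.0198, 0.136]
eef_rot: [0.783, 0.622, 0.002, 0.001]
ft_force: [-2.7, -0.1, 20.2]
width: 0.0497
[-2.71953485 -0.05839826 20.16808317] [ 0.0465493   0.81415952 -0.14484487] [0.22635463 0.9740437 ] [0.55066539 0.01977401 0.13600609]
```

```bash
python3 -m inch '[[0,0,0,0,0,-0.04],[0,0,0,0,0,-0.04],[0,0,0,0,0,-0.04]]';python3 -m inch '[[0,0,0,0,0,-0.04],[0,0,0,0,0,-0.04],[0,0,0,0,0,-0.04]]'; python3 -c "
from h import *
s=read_state();print(s['ft_force'],s['torque'],R.from_quat(s['eef_rot']).as_matrix()[:2,0],s['ee_pos'])"
```

```text
time: 7.92
ee_pos: [0.5506, 0.0199, 0.136]
eef_rot: [0.699, 0.715, 0.002, 0.001]
ft_force: [-3.3, 1.2, 19.7]
width: 0.0493
time: 8.3
ee_pos: [0.5504, 0.02, 0.136]
eef_rot: [0.604, 0.797, 0.001, 0.001]
ft_force: [-4.2, 0.3, 20.1]
width: 0.0492
[-4.22204545  0.29144024 20.14109906] [ 0.12377545  1.02000988 -0.14440365] [-0.27157109  0.96241836] [0.55038704 0.01999603 0.13598934]
```

```bash
python3 -m inch '[[0,0,0,0,0,-0.03],[0,0,0,0,0,-0.03]]';python3 -m inch '[[0,0,0,0,0,-0.03],[0,0,0,0,0,-0.03],[0,0,0,0,0,-0.017],[0,0,0,0,0,0]]'; python3 -c "
from h import *
s=read_state();x=R.from_quat(s['eef_rot']).as_matrix()[:2,0];print(s['ft_force'],s['torque'],np.degrees(np.arctan2(x[1],x[0]))-60,s['ee_pos'])"
```

```text
time: 8.55
ee_pos: [0.5504, 0.0199, 0.136]
eef_rot: [0.553, 0.833, 0.001, 0.001]
ft_force: [-3.9, 1.3, 19.8]
width: 0.0494
time: 9.05
ee_pos: [0.5503, 0.0199, 0.136]
eef_rot: [0.484, 0.875, 0.001, 0.001]
ft_force: [-4.4, 0.3, 21.7]
width: 0.0493
[-4.44177611  0.28835977 21.66982999] [ 0.01537468  1.1357369  -0.06809626] 62.06683202704805 [0.55033697 0.01986034 0.13599514]
```

Turned by 62.07° with low torque. Now I lift gently and watch the force for snagging.

```bash
python3 -m inch '[[0,0,-0.1,0,0,0],[0,0,-0.1,0,0,0],[0,0,-0.1,0,0,0],[0,0,0,0,0,0]]';python3 -m inch '[[0,0,-0.08,0,0,0],[0,0,0,0,0,0]]'; python3 -m inch '[[0,0,-0.06,0,0,0],[0,0,0,0,0,0]]';python3 -m inch '[[0,0,-0.05,0,0,0],[0,0,0,0,0,0]]'
```

```text
time: 9.55
ee_pos: [0.5493, 0.0197, 0.1457]
eef_rot: [0.484, 0.875, 0.0, 0.0]
ft_force: [0.1, 1.6, 2.8]
width: 0.0495
time: 9.8
ee_pos: [0.549, 0.0194, 0.1486]
eef_rot: [0.485, 0.875, -0.0, -0.0]
ft_force: [-0.5, 0.7, 0.8]
width: 0.0496
time: 10.05
ee_pos: [0.549, 0.0192, 0.151]
eef_rot: [0.485, 0.875, -0.0, -0.0]
ft_force: [0.5, -0.0, 0.1]
width: 0.0493
time: 10.3
ee_pos: [0.5492, 0.0194, 0.1532]
eef_rot: [0.485, 0.875, -0.0, 0.0]
ft_force: [1.0, -0.8, 0.1]
width: 0.0497
```

```bash
python3 -m inch '[[0,0,-0.1,0,0,0],[0,0,0,0,0,0]]';python3 -m inch '[[0,0,-0.25,0,0,0],[0,0,-0.25,0,0,0],[0,0,-0.25,0,0,0],[0,0,-0.2,0,0,0],[0,0,0,0,0,0]]'; python3 -c "
from h import *
c=cam('side');cv2.imwrite('pics/s3.png',cv2.resize(c['img'][120:330,230:430,::-1],None,fx=2.5,fy=2.5))
s=read_state();print(s['ee_pos'],R.from_quat(s['eef_rot']).as_matrix().round(4),s['joint_positions'])
T=np.array([.5615,.2455,s['ee_pos'][2]]);print(R.from_quat(s['eef_rot']).inv().apply(T-s['ee_pos'])/.04)
"
```

```text
time: 10.55
ee_pos: [0.5494, 0.0195, 0.1576]
eef_rot: [0.484, 0.875, 0.0, 0.0]
ft_force: [-0.0, -0.7, 0.1]
width: 0.0491
time: 11.18
ee_pos: [0.5495, 0.0195, 0.196]
eef_rot: [0.484, 0.875, 0.0, 0.001]
ft_force: [0.8, -0.2, -0.5]
width: 0.0491
[0.54925146 0.01943253 0.19533831] [[-5.304e-01  8.477e-01  5.000e-04]
 [ 8.477e-01  5.304e-01  0.000e+00]
 [-2.000e-04  4.000e-04 -1.000e+00]] [ 0.03321825  0.19129849 -0.17142167  1.69487337  0.03412625  1.25786367
  0.41349751]
[4.62860788e+00 3.25750173e+00 3.34073042e-04]
```

View pics/s3.png

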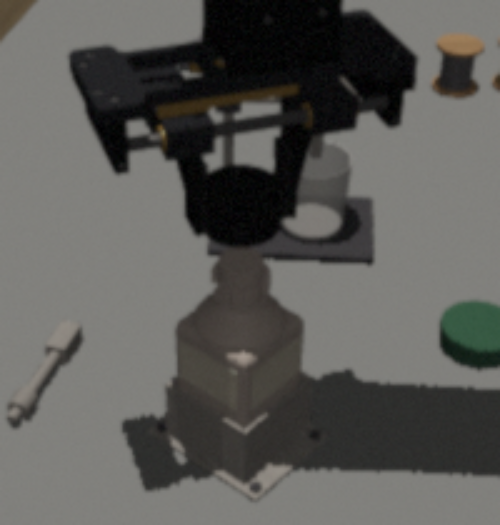

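The picture shows the cap held level above the open neck (240,270), with the bottle standing in its holder. I carry the cap to the tray.

```bash
python3 -m inch '[[0.2,0.14,0,0,0,0],[0.46,0.33,0,0,0,0],[0.5,0.35,0,0,0,0],[0.5,0.35,0,0,0,0],[0.5,0.35,0,0,0,0]]';python3 -m inch '[[0.5,0.35,0,0,0,0],[0.5,0.35,0,0,0,0],[0.5,0.35,0,0,0,0],[0.5,0.35,0,0,0,0],[0.25,0.18,0,0,0,0]]';python3 -m inch '[[0.22,0.16,0,0,0,0],[0,0,0,0,0,0]]'; python3 -c "
from h import *
s=read_state();print(s['ee_pos'],s['joint_positions'])
T=np.array([.5615,.2455,s['ee_pos'][2]]);print(R.from_quat(s['eef_rot']).inv().apply(T-s['ee_pos'])/.04)
for n in('side','wrist'):
  c=cam(n);cv2.imwrite('pics/%s4.png'%n,c['img'][:,:,::-1])
"
```

```text
time: 11.85
ee_pos: [0.5545, 0.1265, 0.1947]
eef_rot: [0.484, 0.875, -0.0, -0.0]
ft_force: [0.7, 0.1, -0.6]
width: 0.0497
time: 12.48
ee_pos: [0.5599, 0.2369, 0.1947]
eef_rot: [0.484, 0.875, -0.0, -0.001]
ft_force: [-0.3, -1.0, 0.1]
width: 0.0496
time: 12.72
ee_pos: [0.5613, 0.2461, 0.195]
eef_rot: [0.484, 0.875, -0.0, -0.0]
ft_force: [-0.8, -0.5, -0.2]
width: 0.0496
[0.56128908 0.24609196 0.19499373] [-2.53500030e-01  3.37825388e-01 -2.94434588e-01  1.52120191e+00
  9.98395806e-02  1.29755312e+00  7.12898924e-04]
[-1.53397331e-02 -3.39206465e-03 -2.70355579e-06]
```

View pics/side4.png

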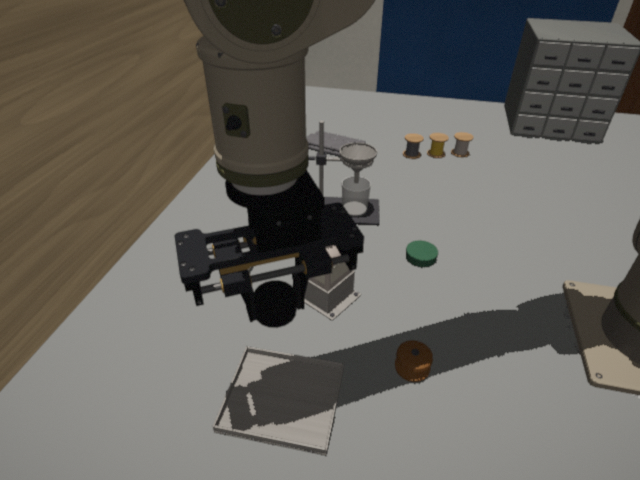

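View pics/wrist4.png

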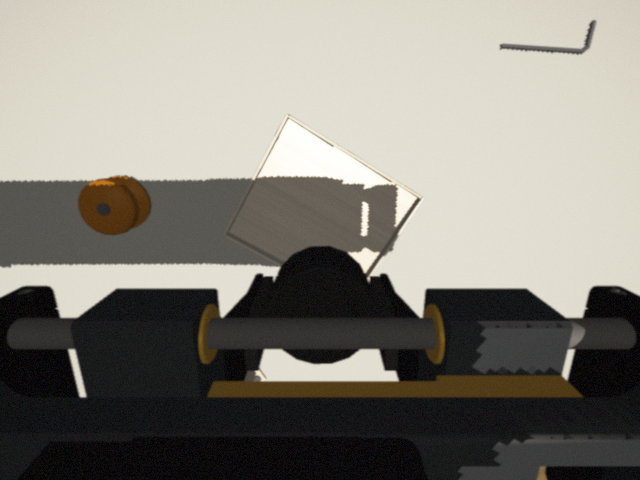

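```bash
python3 -m inch '[[0,0,0.2,0,0,0],[0,0,0.5,0,0,0],[0,0,0.6,0,0,0],[0,0,0.6,0,0,0],[0,0,0.6,0,0,0]]';python3 -m inch '[[0,0,0.5,0,0,0],[0,0,0.5,0,0,0],[0,0,0.4,0,0,0],[0,0,0.25,0,0,0],[0,0,0,0,0,0]]'; python3 -c "
from h import *
s=read_state();print(s['ee_pos'],s['ft_force'])
c=cam('side');cv2.imwrite('pics/s5.png',cv2.resize(c['img'][250:480,180:400,::-1],None,fx=2.5,fy=2.5))"
```

```text
time: 13.45
ee_pos: [0.5614, 0.2448, 0.0939]
eef_rot: [0.485, 0.875, -0.0, 0.0]
ft_force: [0.2, -0.4, 0.3]
width: 0.0495
time: 14.08
ee_pos: [0.5612, 0.2455, 0.0286]
eef_rot: [0.484, 0.875, -0.0, -0.0]
ft_force: [0.4, 0.9, -0.2]
width: 0.0494
[0.56118854 0.24548943 0.02856342] [ 0.43689831  0.93509288 -0.15688792]
```

View pics/s5.png

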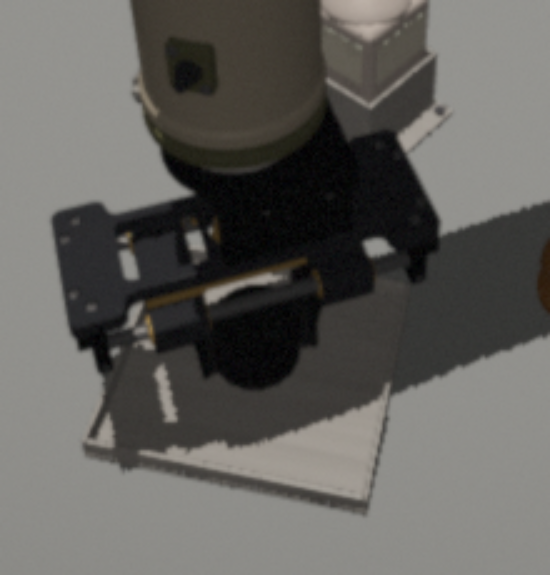

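The cap is over the middle of the tray, about 20 mm up. I go down slowly until it touches.

```bash
python3 -m inch '[[0,0,0.2,0,0,0],[0,0,0.2,0,0,0],[0,0,0,0,0,0]]';python3 -m inch '[[0,0,0.05,0,0,0],[0,0,0.05,0,0,0],[0,0,0,0,0,0]]'; python3 -m inch '[[0,0,0.025,0,0,0],[0,0,0,0,0,0]]'
```

```text
time: 14.5
ee_pos: [0.5609, 0.2454, 0.0123]
eef_rot: [0.484, 0.875, -0.001, -0.0]
ft_force: [-0.7, 0.3, -0.3]
width: 0.0492
time: 14.88
ee_pos: [0.5614, 0.2456, 0.0091]
eef_rot: [0.485, 0.875, -0.0, 0.0]
ft_force: [-0.2, -0.7, -0.6]
width: 0.0493
time: 15.12
ee_pos: [0.5615, 0.2456, 0.0089]
eef_rot: [0.485, 0.875, 0.0, 0.0]
ft_force: [-2.6, -2.2, 5.8]
width: 0.0496
```

```bash
python3 -m inch '[[0,0,-0.02,0,0,0],[0,0,0,0,0,0]]'; python3 -m inch '[[0,0,0,0,0,0],[0,0,0,0,0,0],[0,0,0,0,0,0],[0,0,0,0,0,0]]' 0.75;python3 -m inch '[[0,0,-0.2,0,0,0],[0,0,-0.3,0,0,0],[0,0,-0.4,0,0,0],[0,0,-0.5,0,0,0],[0,0,-0.5,0,0,0]]';python3 -m inch '[[0,0,-0.6,0,0,0],[0,0,-0.6,0,0,0],[0,0,-0.6,0,0,0],[0,0,-0.6,0,0,0],[0,0,0,0,0,0]]'; python3 -c "
from h import *
for n in('side','scene','wrist'):
  c=cam(n);cv2.imwrite('pics/%s6.png'%n,c['img'][:,:,::-1])
  W=c['W'];g=c['img'].max(-1)
  m=(W[...,2]>.022)&(W[...,2]<.05)&(np.hypot(W[...,0]-.5615,W[...,1]-.2455)<.06)
  k=W[m];print(n,len(k))
  if len(k)>20:
    t=k[k[:,2]>np.percentile(k[:,2],50)-.004];print(np.median(k[:,2]),cv2.minEnclosingCircle(t[:,:2].astype(np.float32)), np.linalg.lstsq(np.c_[t[:,:2],np.ones(len(t))],t[:,2],rcond=None)[0])
"
```

```text
time: 15.38
ee_pos: [0.5615, 0.2456, 0.009]
eef_rot: [0.485, 0.875, 0.0, 0.0]
ft_force: [0.3, -0.3, -0.5]
width: 0.0493
time: 15.88
ee_pos: [0.5615, 0.2456, 0.009]
eef_rot: [0.485, 0.875, 0.0, 0.0]
ft_force: [0.1, 0.2, -0.5]
width: 0.0748
time: 16.5
ee_pos: [0.5617, 0.2457, 0.0869]
eef_rot: [0.485, 0.875, 0.0, 0.0]
ft_force: [-0.8, 0.1, 0.4]
width: 0.0762
time: 17.12
ee_pos: [0.5624, 0.2462, 0.184]
eef_rot: [0.485, 0.875, 0.002, 0.001]
ft_force: [0.0, 0.4, -0.9]
width: 0.0761
side 957
0.03101106832972822 ((0.5607785582542419, 0.24607425928115845), 0.025774788111448288) [ 0.00574355 -0.00820814  0.02989508]
scene 312
0.03199929479749003 ((0.5617755055427551, 0.24400947988033295), 0.026579247787594795) [-0.00338875  0.020979    0.02896251]
wrist 2233
0.03372064875219061 ((0.562082052230835, 0.2448057234287262), 0.025395594537258148) [ 0.0055418  -0.00710822  0.03234854]
```

View pics/side6.png

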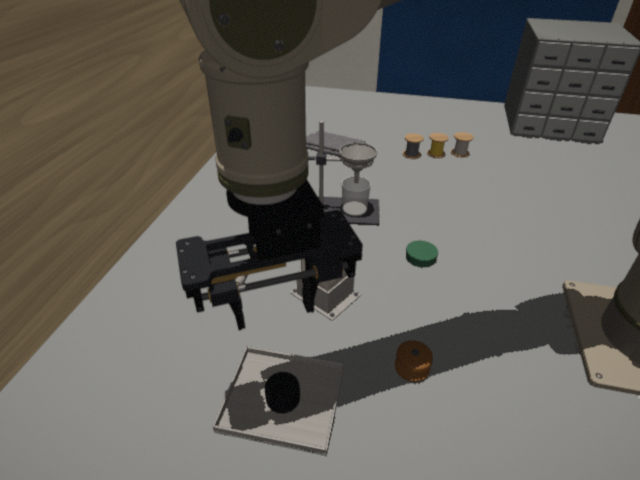

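View pics/wrist6.png

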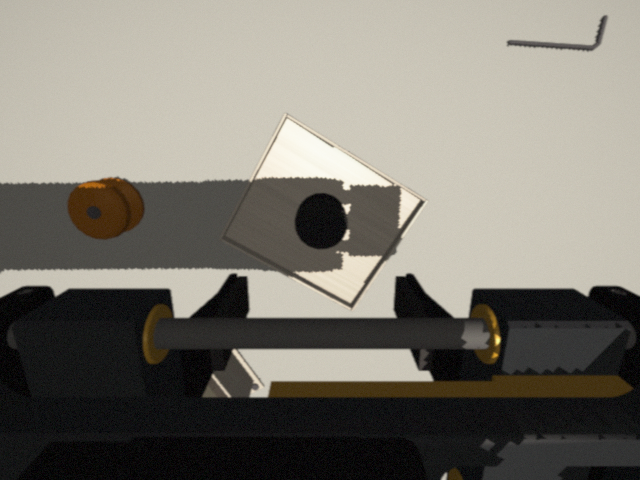

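The cap lies flat in the tray. Its top is at about 0.033 m, its centre is near (0.562, 0.245) and it is free of the fingers. Last check: the bottle.

```bash
python3 - <<'E'
import cv2
i=cv2.imread("pics/scene6.png")[130:440,180:440]
cv2.imwrite("pics/sc6c.png",cv2.resize(i,None,fx=1.9,fy=1.9))
E
```

```text
(no output)
```

View pics/sc6c.png

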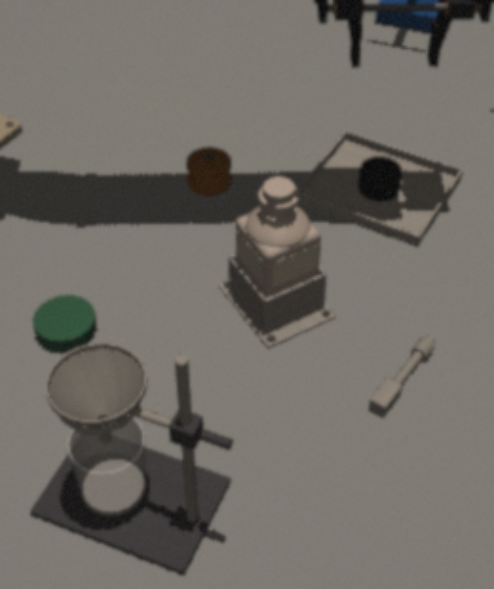

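The bottle stands upright in its holder with a bare neck, the cap is in the tray, and the other objects are where they were. I hand the job in.

```bash
python3 -m inch '[[0,0,0,0,0,0],[0,0,0,0,0,0]]'; python3 -c "
from bench import close_job
print(close_job())"
```

```text
time: 17.52
ee_pos: [0.5611, 0.2455, 0.1804]
eef_rot: [0.484, 0.875, -0.0, -0.0]
ft_force: [0.3, -0.7, -0.1]
width: 0.0763
the job is handed in; nothing more can be done
None
```

The bottle is open, the cap is lying in the steel tray, and I handed the job in at about 17.5 s. No verdict was reported.

- **Opening:** I gripped the cap at 45 N and pressed down to 20–22 N. I turned it 62° counter-clockwise with almost no twisting resistance (about 0.15 N m). It then lifted free with no pull on the bottle.
- **Side load:** while I pressed, a side load of about 3–4 N built up. A small correction did not remove it, and it disappeared on lifting.
- **Placing:** the cap touched the tray floor about 2 mm earlier than I expected, so it had probably slipped slightly in the grip. The contact force was about 6 N, and I eased it off before opening the fingers.
- **Last checks:**
  - The cap is flat near the tray's centre, about (0.562, 0.245), with its top at 31–34 mm depending on the camera (33 mm expected).
  - In the camera view the bottle stands upright in its holder with its neck bare.
  - The yo-yo, tin, puller and stand look unmoved, though I judged this and the bottle by eye and did not re-measure them.
  - The gripper is clear of everything. No check failed.

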